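Lid the spouted pot and show it to the inspection camera

ROBOT

A 6-joint arm with a two-finger parallel gripper is mounted at the origin on the work surface. World frame = base frame: x ahead of the robot, y to its left, z up, the work surface at z = 0. Lengths are in m, angles in rad, forces in N, time in s.
With the tool pointing down it reaches from about 0.35 to 0.975 m from the base axis. Payload 4.9 kg.
Tool frame: the origin (TCP) lies between the finger pads; the fingertips stand 14 mm ahead of it and the grasp point (between the pads) lies 5 mm behind it (manip.tcp_to_tips is the distance from the TCP to the fingertips, in m); z points along the fingers, y is the line along which they close (so a half turn about z gives the same grasp; the last joint's range is limited). The gripper opens to 85 mm and grips with 20 to 120 N. Pads are 22 mm wide; open, the fingers measure 114 mm over their backs; the gripper's body (76 mm by 85 mm) begins 54 mm behind the grasp point. The pads swing forward as they close: fully open they stand 13 mm farther back than shut.
Start: joints at [-0.119, 0.053, 1.613, -0, 1.476, -0.119], TCP at [0.625, 0, 0.245] pointing down, gripper open.
Joint ranges: [-3.01, 3.01], [-1.01, 2.22], [0.06, 2.58], [-1.02, 4.17], [0.09, 2.62], [-3.14, 3.14]. Speed limits (rad/s): [2.57, 2.57, 3.14, 3.14, 3.14, 3.14].

INTERFACE

Orientations are given as a unit quaternion [w, x, y, z].
In Python, from plant import manip gives the robot as it stands.
- The arm moves only by the tool servo_tool, never from a script. Its argument "moves" is a list that holds one entry, the list of rows, each a list of 7 numbers: the shift along the tool's x, y, z in mm, then the turn, a rotation vector about the tool's x, y, z in degrees, then the finger opening in mm, from 0 to 85.4. In form: [[[x, y, z, ax, ay, az, fingers], ...]]. A call has 1 to 12 rows; each row shifts and turns the commanded pose from where the row before left it, along the tool's axes as they then stand; what a row does not reach is not made up. A row lasts 1/8 s, in which the tool goes at most 62.5 mm and 10.7 degrees, less where a joint would pass 70% of its speed; a pose out of reach is approached as far as the arm can. A call with a gripper value outside its range is refused whole. The fingers move at their own pace and stop on an object; the grip force is fixed at half the most. Time passes only in rows, so rows that do not move let the fingers close. It gives the time, the measured TCP pose, the force, the opening and the grip force at its end, in the units of the state.
- manip.state(): the state, without advancing time (a new reading comes with each control period).
- manip.grab_frame(name): name is "scene" or "side" or "wrist"; returns a dict with "image" (384x512x3 uint8, blue, green, red), "mtx" (3x3 intrinsics, pixels), "eye" and "rotation" of the camera in the world. Camera axes: x right, y down, z forward; pixel columns grow to the right and rows downward; lengths in m; the calibration is good to about 2 mm. A picture is of the moment at which its call begins. There is no depth.
- manip.job_done(): hands the job in; it is judged then, once.
The state is a dict: "time": time; "joint_pos": joint angles; "joint_vel": joint speeds; "joint_efforts": joint torques, N m; "tool_pos": TCP position; "tool_rot": TCP orientation; "contact_force": force on the tool from outside, world axes, zero at the start; "ft_torque": the same for the moment, N m; "gripper_width": opening from 0.0 (shut) to 1.0 (fully open); "grasp_force": force on a finger pad.
Only numpy, scipy, OpenCV 4.12 (cv2) and the standard library are available. Lean on these libraries where they do the work, as an engineer would, in place of code of your own. Each camera call takes 0.05 s, during which the arm holds its last target. There are 200 camera calls.

TASK

Find the lid that fits the little spouted pot and set it fully home in the pot's mouth while the pot stands on the table. Then lift the closed pot by its body and hold it level, lid on, in front of the camera on the stand: the middle of the pot 15 cm straight out from the front of the lens and at the lens's height, spout pointing at the lens. Finish still holding it there, perfectly still, and leave the other things on the table where they are.

Things in the scene. Friction and masses are not known exactly. Their poses are not given: they have to be found in the camera images.
- pot: little beige clay pot with one spout, upright on the table, about 260 g. Round body 64 mm across, 85 mm high, straight-sided from 12 mm up; mouth 50 mm across, rim 7 mm thick. Origin: centre of its underside, z up, x out along the spout (15 mm thick, leaves the wall at 34 mm height); +y and -y sides are bare, to grip. With its lid on, flange top at 91 mm, knob top at 109 mm
- pot_mid (a point): the middle of the pot: on its axis, 45 mm above its underside
- pot_spout (a point): tip of the spout: 57 mm out along the pot's x, 64 mm above the underside (the round end reaches 7 mm farther)
- pot_seat (a point): where the fitting lid's origin lies when it is fully home: on the pot's axis, 75 mm above the pot's underside (10 mm below the rim)
- lid_mid: middle-sized of three like clay lids, the one that fits: flange 58 mm across, 6 mm thick; under it a plug 45 mm across, 10 mm deep (foot bevelled to 39) that enters the mouth with 2.5 mm play all round; on top a knob 18 mm high, 16 to 18 mm across. About 60 g. Lies on its plug, flange top at 16 mm, knob top at 34. Origin: centre of the plug's underside, z up through the knob
- lid_small: the small lid, same form and heights, flange 42 mm across, plug 33 mm: too small, it falls into the pot. Origin as the other lids. Leave it
- lid_large: the large lid, same form and heights, flange 76 mm across, plug 64 mm: too wide for the pot. Origin as the other lids. Leave it
- camera: black camera on a blue-footed stand at the table's right; lens axis 200 to 260 mm above the table (varies). Origin: centre of the lens front (lens 48 mm across). It looks level along its own -x; z up. Behind the lens 36 mm of barrel, then a body 110 mm wide (y), 72 mm high; the 14 mm rod, 90 mm behind the lens front, rises to 344 mm above the table
- jar: bystander: wide open jar of bare clay without a spout, 80 mm across, 75 mm high; origin under its centre
- cup: bystander: white takeaway cup with lid, 82 mm across at most, 112 mm high; origin under its centre
- prop: bystander: pale kiln prop, upright square block 34 x 34 x 70 mm; origin under its centre
- rib: bystander: flat wooden rib 110 x 50 x 7 mm lying on the table; origin under its centre
Not all that is in view belongs to the job. Leave any blue or orange look-alike of the pot alone.

How it is judged:
By the outcome, as a careful person would: the job done as asked, in the order asked, and still so for the second after the job is handed in, while the arm keeps its last pose, push and grip.
It also fails if it takes over 48 s, if anything falls off the work surface, if the arm or the gripper's body presses on something with over 40 N, if the wrist force passes 120 N, or if a joint passes its speed limit or range.

## Working session

There is one attempt and no reset: what is moved stays moved. The work goes in short steps, Python scripts to look and compute and a tool call to move; the robot and the scene stay as the last step left them, time stands still between calls to the robot, and variables do not carry over. Pictures are saved under pics/ and viewed, at most 10 in all, crops included, and the job is handed in when it is done.

Besides the shell and the picture viewer there is one more tool, called after "Call:" as name([rows], argument=value, ...), one row to a line, values as JSON. servo_tool: Moves the arm, as the interface text tells. Its arguments: {"type":"object","properties":{"moves":{"type":"array"}},"required":["moves"]}

```bash
mkdir -p pics; ls
cat > h.py <<'E'
import numpy as np, cv2
from plant import manip
def grab(n,f=None):
    g=manip.grab_frame(n)
    if f: cv2.imwrite('pics/'+f,g['image'])
    return g
def ray(g,u,v):
    d=np.linalg.inv(np.array(g['mtx']))@[u,v,1.]
    return np.array(g['eye']),np.array(g['rotation'])@d
def onz(g,u,v,z):
    e,d=ray(g,u,v); return e+d*(z-e[2])/d[2]
def proj(g,p):
    c=np.array(g['rotation']).T@(np.array(p)-g['eye']); q=np.array(g['mtx'])@c; return q[:2]/q[2]
E
python3 - <<'E'
from h import *
a=grab('scene');b=grab('side')
for g in(a,b):print(np.array(g['eye']).round(3),np.array(g['rotation']).round(3).tolist(),np.array(g['mtx']).round(1).tolist())
im=np.vstack([a['image'],b['image']]);cv2.imwrite('pics/a.png',a['image']);cv2.imwrite('pics/b.png',b['image'])
import pickle;pickle.dump((a,b),open('ab.pkl','wb'))
print(manip.state())
E
```

```text
pics
[ 1.131 -0.126  1.224] [-0.219, 0.738, 0.614, -0.175] [[467.5, 0.0, 251.5], [0.0, 467.5, 197.0], [0.0, 0.0, 1.0]]
[ 0.149 -0.987  1.221] [-0.371, 0.916, -0.138, 0.064] [[488.5, 0.0, 254.8], [0.0, 488.5, 192.7], [0.0, 0.0, 1.0]]
{'time': 0.1, 'joint_pos': array([-1.19019718e-01,  5.32971034e-02,  1.61417760e+00, -1.46467327e-05,
        1.47604142e+00, -1.19044406e-01]), 'joint_vel': array([ 3.53109064e-04,  9.70764758e-06, -3.04460587e-03, -7.66491040e-04,
       -2.74822344e-03,  8.13980675e-04]), 'joint_efforts': array([ 6.14647306e-04, -3.94903493e+01, -3.71363103e+01, -4.52310599e-05,
        3.99340541e-03, -4.17574097e-05]), 'tool_pos': array([6.24442325e-01, 5.08827850e-05, 2.44169585e-01]), 'tool_rot': array([-7.51488267e-04,  7.07097231e-01,  7.07115677e-01, -6.00211322e-04]), 'contact_force': array([ 0.5388271 , -0.56230205,  0.2924511 ]), 'ft_torque': array([ 0.00533037,  0.00970232, -0.0172231 ]), 'grasp_force': 0.0, 'gripper_width': 0.9982779463335583}
```

View pics/a.png

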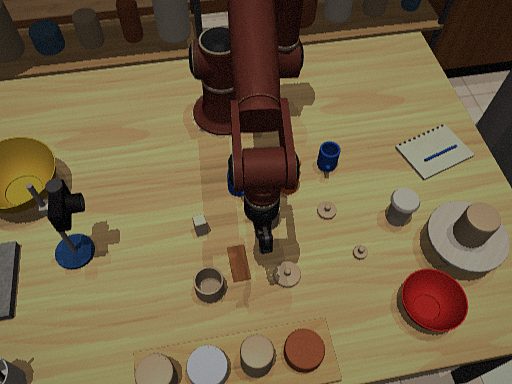

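View pics/b.png

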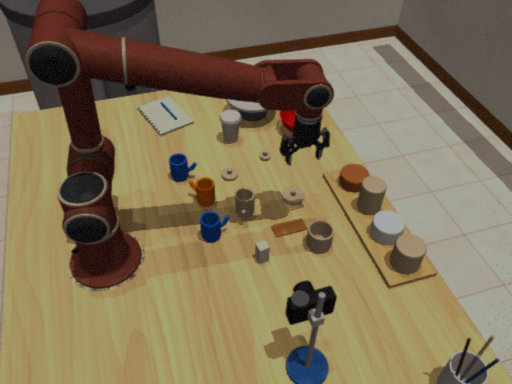

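Scene view: three lids at (327,210), (360,252) and (288,273), with the pot hidden by the arm. Side view: beige pot at (245,204), lids at (230,173), (265,155) and (292,197), camera near (311,302).

```bash
cat > h.py <<'E'
import numpy as np, cv2
from plant import manip
from scipy.spatial.transform import Rotation as R
def rot(q): q=np.array(q); return R.from_quat(q,scalar_first=True).as_matrix() if q.size==4 else q
def grab(n,f=None):
    g=manip.grab_frame(n); g['rotation']=rot(g['rotation'])
    if f: cv2.imwrite('pics/'+f,g['image'])
    return g
def ray(g,u,v):
    d=np.linalg.inv(np.array(g['mtx']))@[u,v,1.]
    return np.array(g['eye']),rot(g['rotation'])@d
def onz(g,u,v,z):
    e,d=ray(g,u,v); return e+d*(z-e[2])/d[2]
def proj(g,p):
    c=rot(g['rotation']).T@(np.array(p)-g['eye']); q=np.array(g['mtx'])@c; return q[:2]/q[2]
def tri(g,p,h,q):
    (e,d),(f,k)=ray(g,*p),ray(h,*q)
    d=d/np.linalg.norm(d);k=k/np.linalg.norm(k)
    s=np.linalg.lstsq(np.c_[d,-k],f-e,rcond=None)[0]
    a,b=e+s[0]*d,f+s[1]*k; return (a+b)/2,np.linalg.norm(a-b)
E
python3 - <<'E'
from h import *
import pickle
a,b=pickle.load(open('ab.pkl','rb'))
for n,p,q in (('mid',(327,210),(230,173)),('small',(360,252),(265,155)),('large',(288,273),(292,197))):
    print(n,onz(a,*p,.016).round(3),onz(b,*q,.016).round(3))
print('pot',onz(b,245,196,.085).round(3),'jar',onz(b,320,230,.075).round(3),'prop',onz(b,262,244,.07).round(3),'foot',onz(a,75,251,0).round(3),onz(b,307,366,0).round(3))
print('campts', tri(a,(80,200),b,(295,305)))
A=cv2.resize(b['image'][140:260,170:340],None,fx=4,fy=4,interpolation=cv2.INTER_CUBIC)[:, :400]
B=cv2.resize(b['image'][270:384,270:345],None,fx=4,fy=4,interpolation=cv2.INTER_CUBIC)
C=cv2.resize(a['image'][160:280,20:120],None,fx=4,fy=4,interpolation=cv2.INTER_CUBIC)
o=np.zeros((480,800,3),np.uint8);o[:,:400]=C;o[:456,400:700]=B
cv2.imwrite('pics/c.png',o);cv2.imwrite('pics/d.png',A)
E
```

```text
mid [0.462 0.244 0.016] [0.462 0.244 0.016]
small [0.614 0.3   0.016] [0.612 0.301 0.016]
large [0.64  0.082 0.016] [0.633 0.069 0.016]
pot [0.461 0.056 0.085] jar [ 0.642 -0.138  0.075] prop [ 0.457 -0.134  0.07 ] foot [ 0.457 -0.503  0.   ] [ 0.464 -0.497  0.   ]
campts (array([ 0.43424926, -0.43106046,  0.21260495]), np.float64(0.010392898638783012))
```

View pics/c.png

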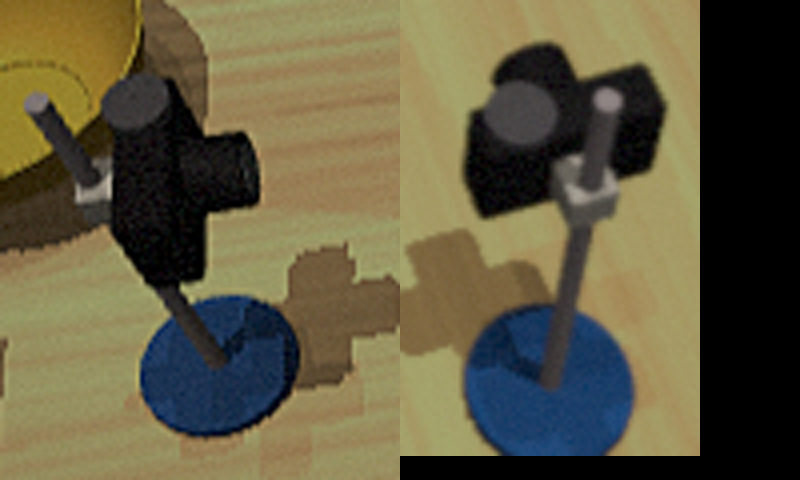

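View pics/d.png

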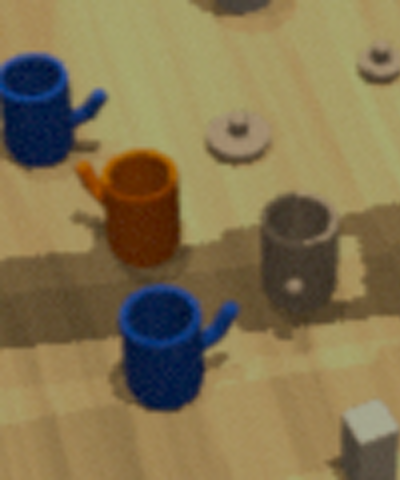

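Crops: the lens points to the right in the scene view (world +y) with its front near (80,203). In the side view the pot mouth is at (245,194) and the spout tip at (243,211), so the spout faces roughly -y. I'll move above the mid lid and look from there.

Call:
servo_tool([
  [[35,-23,0,0,0,0,85],[35,-23,0,0,0,0,85],[35,-23,0,0,0,0,85],[35,-23,10,0,0,0,85],[35,-23,10,0,0,0,60],[35,-23,10,0,0,0,50],[34,-24,10,0,0,0,50],[0,0,0,0,0,0,50]],
])

```text
time: 1.1
tool_pos: [0.4607, 0.2453, 0.2036]
tool_rot: [-0.001, 0.706, 0.708, -0.001]
contact_force: [0.4, -0.1, 0.2]
gripper_width: 0.587
grasp_force: 0.0
```

Run:
```python
from h import *
import pickle
s=manip.state();print(s['time'],s['tool_pos'],s['tool_rot'],s['joint_pos'],manip.tcp_to_tips)
g=[grab(n) for n in('scene','side','wrist')]
pickle.dump(g,open('g.pkl','wb'))
w=g[2];print(w['eye'],w['rotation'].round(3).tolist(),w['mtx'][0][0])
for p in((.462,.244,.016),(.461,.056,.085)):
  for k in g:print(proj(k,p).round(),end=' ')
A=cv2.resize(g[0]['image'][130:300,190:370],None,fx=2.2,fy=2.26)
o=np.zeros((384,512+A.shape[1]-120,3),np.uint8);o[:,:512]=w['image'];o[:,512:]=A[:384,:o.shape[1]-512]
cv2.imwrite('pics/e.png',o);print(o.shape)
```

```text
1.1 [0.46073996 0.24531388 0.20359678] [-0.00076048  0.70577529  0.70843409 -0.0013405 ] [ 3.46503288e-01 -1.65086467e-01  1.89224080e+00  2.34515625e-04
  1.41751199e+00  3.42707013e-01] 0.014
[0.46182721 0.32350979 0.33358566] [[1.0, 0.001, -0.0], [0.001, -0.951, -0.309], [-0.001, 0.309, -0.951]] 267.39454872861205
[327. 210.] [230. 173.] [252. 170.] [267. 207.] [245. 196.] [251. 337.] (384, 788, 3)
```

View pics/e.png

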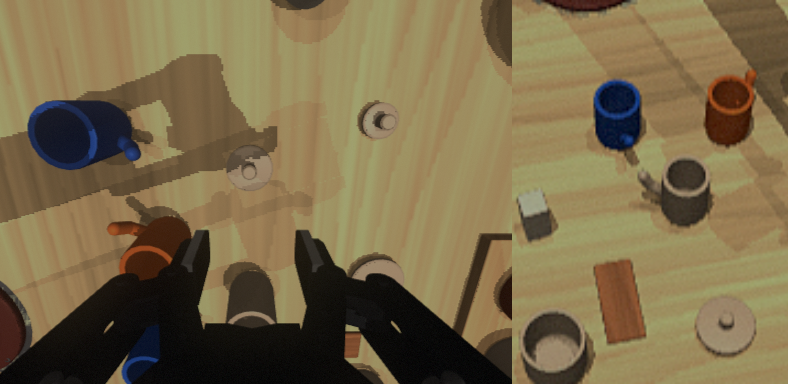

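Wrist view: lid at (250,170), about where predicted (252,170), between the fingers. Scene crop: pot mouth at full-image (269,208), spout tip at about (250.5,207.5), pointing -y.

Run:
```python
from h import *
import pickle
a,b,w=pickle.load(open('g.pkl','rb'))
print('pot',onz(a,269.1,207.9,.085),onz(b,245,194.5,.085),tri(a,(269.1,207.9),b,(245,194.5)))
print('spout',onz(a,250.5,207.4,.067),onz(b,243.3,211.3,.067),tri(a,(250.5,207.4),b,(243.3,211.3)))
# lid knob in wrist: brightish blob
im=w['image'];hs=cv2.cvtColor(im,cv2.COLOR_BGR2HSV)
print(hs[170,225:275,1]);print(hs[170,100:110,1])
print('lid wrist',onz(w,250,168,.016),onz(w,249,171,.034))
# blue foot center
for g in(a,b):
    h=cv2.cvtColor(g['image'],cv2.COLOR_BGR2HSV);m=cv2.inRange(h,(95,120,30),(130,255,255))
    n,l,st,c=cv2.connectedComponentsWithStats(m)
    for i in range(1,n):
        if st[i,4]>300:
            q=cv2.fitEllipse(np.argwhere(l==i)[:,::-1].astype(np.float32).reshape(-1,1,2)) ;print(st[i],c[i],onz(g,*(st[i,:2]+(st[i,2:4]-1)/2.),.012))
# dark camera
```

```text
pot [0.46397102 0.06236311 0.085     ] [0.46335447 0.06287731 0.085     ] (array([0.4635662 , 0.06265493, 0.08482438]), np.float64(0.0007062540381907583))
spout [0.44218149 0.01268726 0.067     ] [0.44192269 0.01002431 0.067     ] (array([0.44193079, 0.01227762, 0.06539876]), np.float64(0.0016503058783713075))
[111 102  89  89  90  92  87  84  85  82  83  83  83  83  83  82  86  91
  84  81  80  79  78  78  78  79  79  79  78  82  86  83  80  81  80  81
  80  81  81  82  82  82  82  81  82  81  82  90 110 116]
[115 119 115 119 118 118 116 116 119 116]
lid wrist [0.4594213  0.24677976 0.016     ] [0.4583993  0.24757873 0.034     ]
[317 142  16  30 316] [324.58544304 157.11708861] [0.26139373 0.29243446 0.012     ]
[227 166  21  30 530] [237.45283019 180.22641509] [ 0.30456792 -0.00435039  0.012     ]
[ 55 234  39  35 930] [ 74.21827957 251.54086022] [ 0.4628541 -0.5025448  0.012    ]
[170 154  26  28 437] [179.56750572 166.91533181] [0.30560297 0.32543562 0.012     ]
[200 212  29  30 543] [211.27624309 225.6961326 ] [0.34652427 0.02143795 0.012     ]
[ 287  347   41   37 1145] [306.64366812 366.7510917 ] [ 0.46169994 -0.4997882   0.012     ]
```

Call:
servo_tool([
  [[0,0,40,0,0,0,50],[0,0,50,0,0,0,50],[0,0,45,0,0,0,45],[0,0,23,0,0,0,40],[0,0,10,0,0,0,40],[0,0,0,0,0,0,30],[0,0,0,0,0,0,5],[0,0,0,0,0,0,5],[0,0,0,0,0,0,5],[0,0,0,0,0,0,5]],
])

```text
time: 2.5
tool_pos: [0.464, 0.2443, 0.0387]
tool_rot: [0.001, 0.707, 0.707, 0.001]
contact_force: [0.3, -1.0, 6.6]
gripper_width: 0.168
grasp_force: 59.0
```

Run:
```python
from h import *
s=manip.state();print(s['tool_pos'],s['tool_rot'],s['gripper_width'],s['grasp_force'],s['contact_force'])
w=grab('wrist')
cv2.imwrite('pics/f.png',w['image'])
```

```text
[0.4640412  0.24432566 0.03867609] [6.54499123e-04 7.07040616e-01 7.07171851e-01 1.05409345e-03] 0.1678549405831505 59.040016452781856 [ 0.31275283 -1.01226843  6.55979651]
```

View pics/f.png

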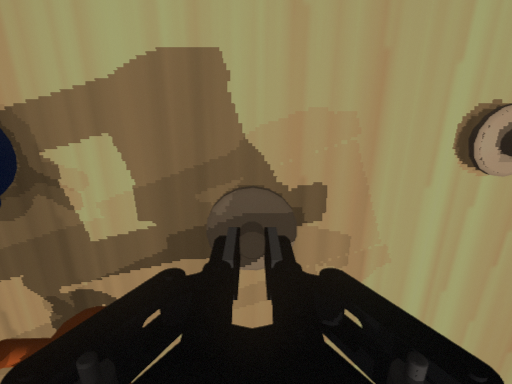

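Wrist view: knob is gripped, with the flange (cols 208–298) centred under the fingers. Next I lift it and carry it over the pot.

Call:
servo_tool([
  [[0,0,-20,0,0,0,5],[0,0,-40,0,0,0,5],[0,0,-40,0,0,0,5],[-20,0,-20,0,0,0,5],[-42,0,0,0,0,0,5],[-50,0,0,0,0,0,5],[-45,0,0,0,0,0,5],[-25,0,0,0,0,0,5],[0,0,0,0,0,0,5],[0,0,0,0,0,0,5]],
])

```text
time: 3.8
tool_pos: [0.4627, 0.0625, 0.157]
tool_rot: [-0.0, 0.707, 0.707, 0.0]
contact_force: [-0.3, 0.2, 0.6]
gripper_width: 0.165
grasp_force: 58.8
```

Run:
```python
from h import *
import pickle
s=manip.state();print(s['time'],s['tool_pos'],s['tool_rot'],s['gripper_width'],s['grasp_force'],s['contact_force'])
g=[grab(n) for n in('scene','side','wrist')];pickle.dump(g,open('g2.pkl','wb'))
a,b,w=g
A=cv2.resize(a['image'][160:250,225:315],(400,400),interpolation=cv2.INTER_CUBIC)
B=cv2.resize(b['image'][140:230,200:290],(400,400),interpolation=cv2.INTER_CUBIC)
cv2.imwrite('pics/g.png',np.hstack([A,B]))
```

```text
3.8 [0.46273597 0.06254725 0.15700181] [-4.09555793e-04  7.07059946e-01  7.07153495e-01  1.04228115e-06] 0.16467031099951693 58.839738168753684 [-0.2779946   0.17414989  0.56440667]
```

View pics/g.png

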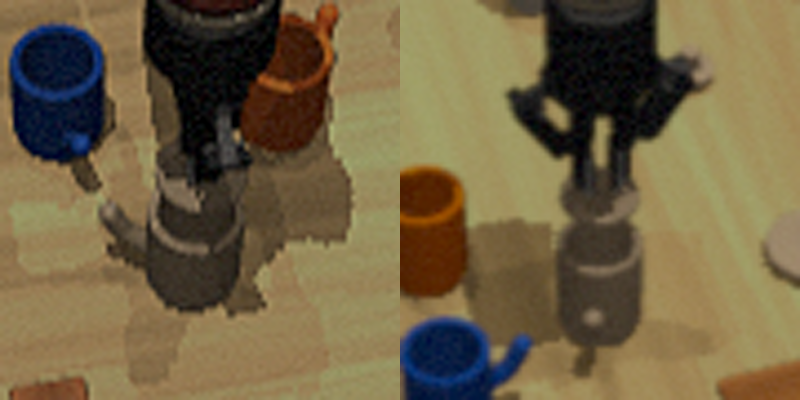

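Run:
```python
from h import *
import pickle
a,b,w=pickle.load(open('g2.pkl','rb'))
o=(np.array([225,160]),np.array([200,140]))
for k,g in enumerate((a,b)):
    f=lambda p:((proj(g,p)-o[k]+.5)*400/90).round(1)-.5
    rx=rot(g['rotation'])[:,0]
    print('lid c',f((.4627,.0625,.134)),'edges',[f(np.array((.4627,.0625,.131))+s*.029*rx) for s in(-1,1)])
    print('pot c',f((.4635,.0626,.085)),[f(np.array((.4635,.0626,.08))+s*.032*rx) for s in(-1,1)])
```

```text
lid c [200.9 172. ] edges [array([154.1, 174.5]), array([247.2, 174.5])]
pot c [197.9 213.9] [array([147.8, 218. ]), array([247.4, 218. ])]
lid c [201.  196.6] edges [array([160.3, 199.6]), array([241.8, 199.6])]
pot c [202.  244.2] [array([158.1, 248.9]), array([245.9, 248.9])]
```

Call:
servo_tool([
  [[-1,1,15,0,0,0,5],[0,0,13,0,0,0,5],[0,0,4,0,0,0,5],[0,0,3,0,0,0,5],[0,0,3,0,0,0,5],[0,0,0,0,0,0,5]],
])

```text
time: 4.7
tool_pos: [0.464, 0.061, 0.1193]
tool_rot: [0.0, 0.707, 0.707, 0.0]
contact_force: [0.1, -0.1, -0.3]
gripper_width: 0.166
grasp_force: 58.8
```

Call:
servo_tool([
  [[0,0,2,0,0,0,5],[0,0,2,0,0,0,5],[0,0,1,0,0,0,5],[0,0,1,0,0,0,5],[0,0,0,0,0,0,5]],
])

```text
time: 5.32
tool_pos: [0.4644, 0.061, 0.1139]
tool_rot: [0.0, 0.707, 0.707, 0.0]
contact_force: [-0.2, 1.1, 2.5]
gripper_width: 0.165
grasp_force: 59.2
```

Call:
servo_tool([
  [[0,0,0,0,0,0,12],[0,0,0,0,0,0,30],[0,0,0,0,0,0,45],[0,0,-15,0,0,0,45],[0,0,-35,0,0,0,60],[0,0,-30,0,0,8,85],[0,0,0,0,0,8,85],[0,0,0,0,0,7,85],[0,0,0,0,0,0,85]],
])

```text
time: 6.45
tool_pos: [0.4642, 0.061, 0.1943]
tool_rot: [0.0, 0.833, 0.553, 0.001]
contact_force: [0.2, 0.3, 0.3]
gripper_width: 0.998
grasp_force: 0.0
```

Run:
```python
from h import *
import pickle
s=manip.state();print(s['time'],s['tool_pos'],s['tool_rot'],s['gripper_width'],s['contact_force'],s['joint_pos'])
g=[grab(n) for n in('scene','side','wrist')];pickle.dump(g,open('g3.pkl','wb'))
a,b,w=g
A=cv2.resize(a['image'][160:250,225:315],(390,390),interpolation=cv2.INTER_CUBIC)
B=cv2.resize(b['image'][140:230,200:290],(390,390),interpolation=cv2.INTER_CUBIC)
cv2.imwrite('pics/i.png',np.vstack([np.hstack([A[100:300],B[100:300]]),w['image'][:,:].repeat(1,0)[:390, :] if 0 else cv2.resize(w['image'],(780,585))[185:]]))
for p in((.464,.0615,.109),(.464,.0615,.091),(.4415,.009,.071)):print(proj(w,p))
```

```text
6.45 [0.46423073 0.06102033 0.19430511] [3.49801447e-04 8.33479908e-01 5.52549417e-01 5.13263480e-04] 0.9979026125452629 [0.18293566 0.25199334 0.26556985] [-2.84585338e-02 -3.02265273e-01  2.02220631e+00  1.96755609e-05
  1.42040952e+00  3.71494784e-01]
[252.87077467 199.2319043 ]
[252.79301539 192.41830529]
[252.37906308 237.75830748]
```

View pics/i.png

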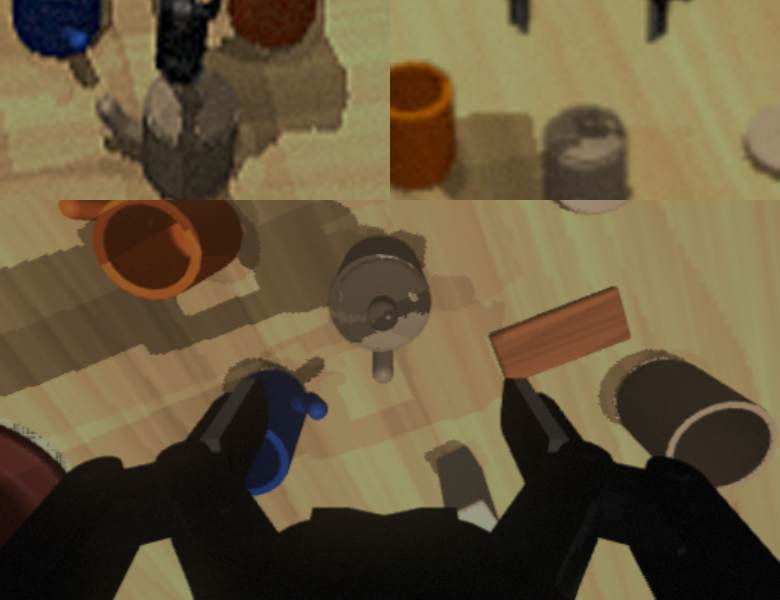

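Views: the lid sits flat and centred, knob at wrist (251,196), and the spout tip at (251,236) is in line with the tool's x. I descend and grip the body.

Call:
servo_tool([
  [[0,0,40,0,0,0,85],[0,0,45,0,0,0,85],[0,0,30,0,0,0,85],[0,0,14,0,0,0,85],[0,0,7,0,0,0,85],[0,0,0,0,0,0,75],[0,0,0,0,0,0,66],[0,0,0,0,0,0,50],[0,0,0,0,0,0,40],[0,0,0,0,0,0,40]],
])

```text
time: 7.85
tool_pos: [0.465, 0.0612, 0.0591]
tool_rot: [0.0, 0.834, 0.552, 0.001]
contact_force: [-1.6, 1.9, 6.6]
gripper_width: 0.744
grasp_force: 66.8
```

Call:
servo_tool([
  [[0,0,-8,0,0,0,40],[0,0,-20,0,0,0,40],[0,0,-40,0,0,0,40],[0,0,-40,0,0,0,40],[0,0,-30,0,0,0,40],[0,0,-10,0,0,0,40],[0,0,0,0,0,0,40]],
])

```text
time: 8.72
tool_pos: [0.4639, 0.0609, 0.2052]
tool_rot: [0.0, 0.834, 0.552, 0.0]
contact_force: [0.5, -0.4, -3.2]
gripper_width: 0.747
grasp_force: 67.1
```

Run:
```python
from h import *
import pickle
s=manip.state();print(s['time'],s['tool_pos'],s['tool_rot'],s['gripper_width'],s['grasp_force'],s['contact_force'])
g=[grab(n) for n in('scene','side')];pickle.dump(g,open('g4.pkl','wb'))
a,b=g
# rod top (z .344), from crops c.png
ra=np.array((38,104))/4+(20,160)-.4; rb=np.array((608-400,98))/4+(270,270)-.4
print('rodtop',onz(a,*ra,.344),onz(b,*rb,.344),tri(a,ra,b,rb))
fa=np.array((242,172))/4+(20,160)-.4
for h in(.2,.22,.24,.26):print(h,onz(a,*fa,h),proj(b,onz(a,*fa,h)))
A=cv2.resize(a['image'][170:240,40:110],(420,420),interpolation=cv2.INTER_CUBIC)
B=cv2.resize(b['image'][272:332,270:340],(420,360),interpolation=cv2.INTER_CUBIC)
f=lambda x:np.clip(x.astype(float)*3,0,255).astype(np.uint8)
o=np.zeros((600,800,3),np.uint8);o[:420,:400]=f(A)[:,:400];o[:360,400:]=f(B)[:,:400]
C=np.hstack([cv2.resize(a['image'][140:230,225:315],(180,180)),cv2.resize(b['image'][120:210,200:290],(180,180))]);o[420:,:360]=C
cv2.imwrite('pics/j.png',o)
```

```text
8.725 [0.46394963 0.06094649 0.20517956] [1.78448383e-04 8.33893460e-01 5.51925391e-01 1.69762299e-04] 0.7471201027508634 67.12271757423878 [ 0.46515537 -0.39735367 -3.18035003]
rodtop [ 0.46194708 -0.50114608  0.344     ] [ 0.46208721 -0.49933155  0.344     ] (array([ 0.46213459, -0.50035207,  0.34489179]), np.float64(0.0012498053057532473))
0.2 [ 0.4294669  -0.43100132  0.2       ] [290.8790126 307.0594445]
0.22 [ 0.4431805 -0.4250482  0.22     ] [296.0162629 298.9671995]
0.24 [ 0.45689409 -0.41909508  0.24      ] [301.21972992 290.77064932]
0.26 [ 0.47060769 -0.41314195  0.26      ] [306.4907022 282.4677642]
```

View pics/j.png

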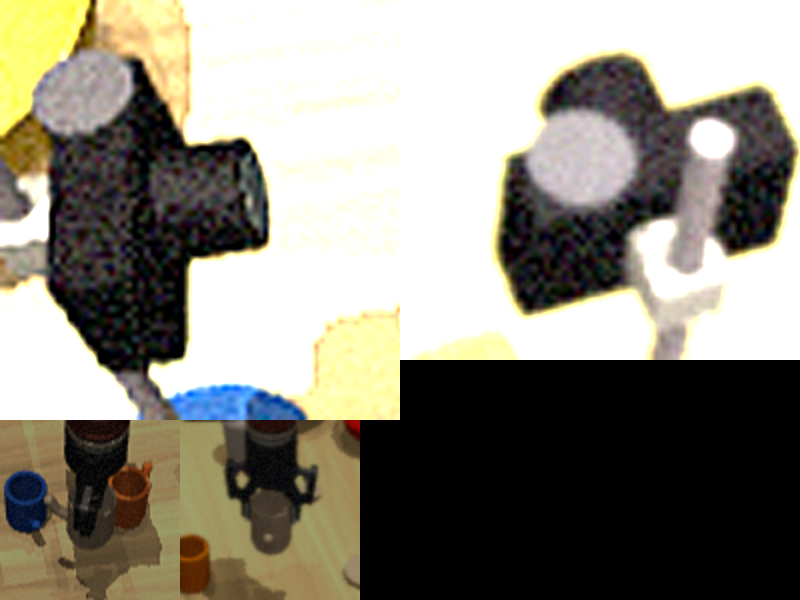

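Run:
```python
from h import *
import pickle
a,b=pickle.load(open('g4.pkl','rb'))
rod=np.array([.462,-.5])
PA=lambda x,y:np.array((x,y))/6+(40,170)-.4
PB=lambda x,y:np.array((x-400,y))/6+(270,272)-.4
for h in(.2,.21,.22,.23,.24,.25,.26):
    l=onz(a,*PA(254,193),h)[:2];v=l-rod
    e=[onz(b,*PB(*p),h-.036)[:2] for p in((525,312),(778,243))];d=e[1]-e[0]
    t=[onz(b,*PB(*p),h+.036)[:2] for p in((668,107),(768,88))];d2=t[1]-t[0]
    n=v/np.linalg.norm(v); rim=[proj(b,[*(l+s*.024*np.array([-n[1],n[0]])),h])for s in(0,)]
    print(h,l.round(4),'dist',np.linalg.norm(v).round(4),'head',np.degrees(np.arctan2(v[1],v[0])).round(1),'back',np.linalg.norm(d).round(4),np.degrees(np.arctan2(d[1],d[0])).round(1)+90,'front top',np.degrees(np.arctan2(d2[1],d2[0])).round(1)+90, 'lens top in b crop',((proj(b,[*l,h+.024])+.4-(270,272))*6+(400,0)).round())
```

```text
0.2 [ 0.4277 -0.4264] dist 0.0812 head 115.0 back 0.1096 89.5 front top 85.4 lens top in b crop [524. 172.]
0.21 [ 0.4346 -0.4235] dist 0.0813 head 109.7 back 0.1085 89.5 front top 85.4 lens top in b crop [539. 147.]
0.22 [ 0.4415 -0.4205] dist 0.0821 head 104.5 back 0.1075 89.5 front top 85.4 lens top in b crop [555. 122.]
0.23 [ 0.4484 -0.4176] dist 0.0835 head 99.4 back 0.1065 89.5 front top 85.4 lens top in b crop [571.  97.]
0.24 [ 0.4552 -0.4147] dist 0.0856 head 94.5 back 0.1054 89.5 front top 85.4 lens top in b crop [587.  72.]
0.25 [ 0.4621 -0.4118] dist 0.0882 head 89.9 back 0.1044 89.5 front top 85.4 lens top in b crop [603.  47.]
0.26 [ 0.469  -0.4088] dist 0.0914 head 85.6 back 0.1033 89.5 front top 85.4 lens top in b crop [619.  22.]
```

Run:
```python
from h import *
import pickle
a,b=pickle.load(open('g4.pkl','rb'))
PA=lambda x,y:np.array((x,y))/6+(40,170)-.4
PB=lambda x,y:np.array((x-400,y))/6+(270,272)-.4
for n,p,q in(('bb',(105,365),(778,243)),('tb',(50,287),(795,150)),('lens',(254,193),(0,0))):
    if n!='lens':print(n,tri(a,PA(*p),b,PB(*q)))
# predicted corners for candidates
rod=np.array([.462,-.5])
for h in(.24,.245,.25,.255):
  for hd in(90,):
    n=np.array([np.cos(np.radians(hd)),np.sin(np.radians(hd))]);s=np.array([n[1],-n[0]])
    L=rod+.09*n; fa=lambda P:((proj(a,P)+.4-(40,170))*6).round();fb=lambda P:((proj(b,P)+.4-(270,272))*6+(400,0)).round()
    print(h,'lens a',fa([*L,h]),'bf+x a',fa([*(L-.036*n+.055*s),h-.036]),'ft+x b',fb([*(L-.036*n+.055*s),h+.036]),'lenstop b',fb([*L,h+.024]))
```

```text
bb (array([ 0.51265716, -0.48046409,  0.21684458]), np.float64(0.0011780552419933948))
tb (array([ 0.5121878 , -0.47934852,  0.28038128]), np.float64(0.0010401539675112628))
0.24 lens a [266. 205.] bf+x a [201. 377.] ft+x b [770.  81.] lenstop b [599.  58.]
0.245 lens a [262. 199.] bf+x a [197. 371.] ft+x b [772.  74.] lenstop b [600.  51.]
0.25 lens a [258. 192.] bf+x a [193. 365.] ft+x b [774.  66.] lenstop b [601.  44.]
0.255 lens a [255. 186.] bf+x a [189. 359.] ft+x b [775.  59.] lenstop b [602.  36.]
```

Run:
```python
from h import *
import pickle
a,b=pickle.load(open('g4.pkl','rb'))
S=6
def edge(g,x0,y0,x1,y1,p,q,z):
    # p,q rough endpoints (crop x6 coords); sample normals for half-level crossing
    c=cv2.resize(cv2.cvtColor(g['image'],cv2.COLOR_BGR2GRAY)[y0:y1,x0:x1],None,fx=S,fy=S,interpolation=cv2.INTER_LINEAR).astype(np.float32)
    p,q=np.array(p,float),np.array(q,float);t=(q-p)/np.linalg.norm(q-p);n=np.array([-t[1],t[0]]);pts=[]
    for s in np.linspace(.1,.9,60):
        o=p+s*(q-p);k=np.arange(-14,15)
        xy=(o+k[:,None]*n).astype(np.float32)
        v=cv2.remap(c,xy[:,0].copy(),xy[:,1].copy(),cv2.INTER_LINEAR).ravel()
        if v[0]>v[-1]: v,k=v[::-1],k[::-1]
        i=np.argmax(v>40)
        if i>0: pts.append(o+n*(k[i-1]+(40-v[i-1])/(v[i]-v[i-1])*(k[i]-k[i-1])))
    pts=np.array(pts,np.float32);vx,vy,cx,cy=cv2.fitLine(pts,cv2.DIST_HUBER,0,.01,.01).ravel()
    u=np.array([vx,vy]);c0=np.array([cx,cy]);
    f=lambda w:onz(g,*(w/S+(x0,y0)-.5+.5/S),z)[:2]
    P,Q=f(c0-60*u),f(c0+60*u);d=Q-P
    r=np.abs((pts-c0)@np.array([-vy,vx])).mean()
    print(len(pts),'resid',r.round(2),'angle',(np.degrees(np.arctan2(d[1],d[0]))%180+90).round(2),'mid',((P+Q)/2).round(4))
edge(b,270,272,340,332,(130,310),(235,282),.2125)   # back bottom, left of clamp
edge(b,270,272,340,332,(325,262),(372,248),.2125)
edge(b,270,272,340,332,(278,103),(360,90),.2845)
edge(a,40,170,110,240,(50,150),(50,210),.2845)
edge(a,40,170,110,240,(186,270),(186,340),.2125)
```

```text
60 resid 0.34 angle 90.64 mid [ 0.4331 -0.4784]
60 resid 0.35 angle 269.56 mid [ 0.5052 -0.4775]
60 resid 0.28 angle 91.29 mid [ 0.4883 -0.4529]
60 resid 0.45 angle 95.64 mid [ 0.4659 -0.4808]
60 resid 0.14 angle 91.11 mid [ 0.486 -0.45 ]
```

Call:
servo_tool([
  [[0,0,-15,0,0,-6,40],[0,0,-20,0,0,-6,40],[0,0,-15,0,0,-6,40],[0,0,-7,0,0,-5.8,40],[-20,-0.5,0,0,0,0,40],[-40,-1,0,0,0,0,40],[-50,-2,0,0,0,0,40],[-50,-2,0,0,0,0,40],[-50,-2,0,0,0,0,40],[-45,-1,0,0,0,0,40],[-40,-1,0,0,0,0,40],[-18,0,0,0,0,0,40]],
])

```text
time: 10.32
tool_pos: [0.4579, -0.2534, 0.26]
tool_rot: [-0.002, 0.703, 0.711, -0.0]
contact_force: [-0.0, 1.1, -4.3]
gripper_width: 0.742
grasp_force: 67.0
```

Call:
servo_tool([
  [[-10,0,0,0,0,0,40],[0,0,0,0,0,0,40],[0,0,0,0,0,0,40],[0,0,0,0,0,0,40]],
])

```text
time: 10.82
tool_pos: [0.4592, -0.2612, 0.2624]
tool_rot: [0.0, 0.702, 0.712, 0.0]
contact_force: [0.2, -1.1, -1.4]
gripper_width: 0.744
grasp_force: 67.0
```

Run:
```python
from h import *
import pickle
s=manip.state();print(s['time'],s['tool_pos'],s['tool_rot'],s['gripper_width'],s['grasp_force'],s['contact_force'])
M=rot(s['tool_rot']);print('tool x heading',np.degrees(np.arctan2(M[1,0],M[0,0])),'z',M[:,2].round(4))
a,b,w=g=[grab(n) for n in('scene','side','wrist')];pickle.dump(g,open('g5.pkl','wb'))
P=np.array([.459,-.262,.2035]);n=np.array([.013,-1,0])
for g_,o in((a,(60,150)),(b,(250,180))):
    for q in(P+[0,0,.109],P+[0,0,.045],P+[0,0,0],P+.057*n+[0,0,.064],(.461,-.412,.2485)):print(((proj(g_,q)+.5-o)*4).round(),end=' ')
    print()
A=cv2.resize(a['image'][150:270,60:160],(400,480),interpolation=cv2.INTER_CUBIC);B=cv2.resize(b['image'][180:300,250:350],(400,480),interpolation=cv2.INTER_CUBIC)
cv2.imwrite('pics/k.png',np.clip(np.hstack([A,B]).astype(float)*1.6,0,255).astype(np.uint8))
```

```text
10.825 [ 0.45918198 -0.26124146  0.26242178] [8.55386965e-05 7.01690941e-01 7.12481443e-01 9.85909450e-05] 0.7439661076694404 67.0436080545187 [ 0.19549312 -1.07059488 -1.43015084]
tool x heading 90.87434647958274 z [ 3.e-04  0.e+00 -1.e+00]
[317. 111.] [337. 170.] [350. 208.] [237. 168.] [ 90. 209.] 
[127. 169.] [122. 235.] [118. 278.] [156. 285.] [210. 425.]
```

View pics/k.png

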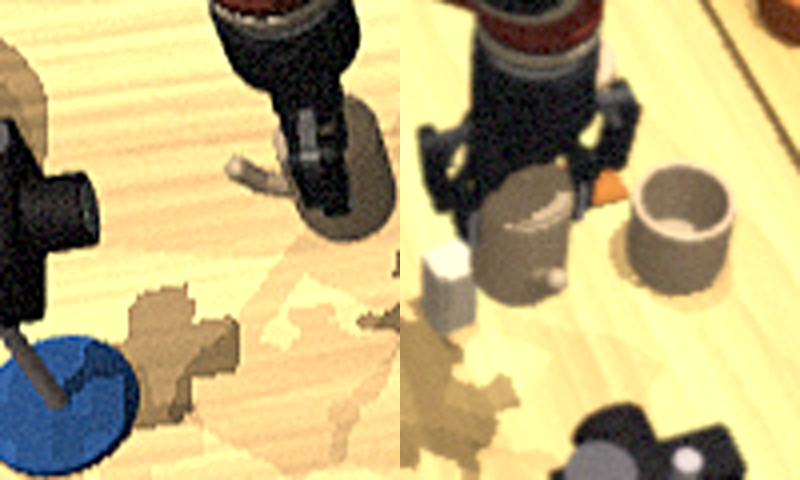

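The views agree with prediction to about 1 px. The spout tip is at scene crop (238,168) against (237,168) predicted, the lens at (89,208) against (90,209), and the lid is on. I let it settle and hand in.

Call:
servo_tool([
  [[-1,0,0,0,0,0,40],[0,0,0,0,0,0,40],[0,0,0,0,0,0,40],[0,0,0,0,0,0,40],[0,0,0,0,0,0,40],[0,0,0,0,0,0,40]],
])

```text
time: 11.72
tool_pos: [0.459, -0.2631, 0.2623]
tool_rot: [-0.0, 0.702, 0.712, -0.0]
contact_force: [0.8, 0.5, -3.4]
gripper_width: 0.746
grasp_force: 67.0
```

```bash
python3 -c "
from plant import manip
s=manip.state();print(s['tool_pos'],abs(s['joint_vel']).max(),s['contact_force']);print(manip.job_done())"
```

```text
[ 0.45899333 -0.26311551  0.26230741] 0.0017859353931707694 [ 0.83510303  0.53033275 -3.42846471]
the job is handed in; nothing more can be done
None
```

The pot, closed with the middle lid, is held still about 15 cm in front of the lens at lens height with the spout toward it. I handed the job in at 11.7 s and no verdict came back; the camera views put the placing within a few millimetres.

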